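# Put the bench things back on their own mats

### The arm

A 6-joint arm with a two-finger parallel gripper is mounted at the origin on the work surface; the furniture and walls round the work are solid. World frame = base frame: x ahead of the robot, y to its left, z up, the work surface at z = 0. Lengths are in m, angles in degrees, forces in N, time in s.
With the tool pointing down it reaches from about 0.4 to 0.825 m from the base axis. Payload 7 kg.
Tool frame: the origin (TCP) lies midway between the tips of the shut fingers; the grasp point (between the pads) lies 19 mm behind it; z points along the fingers, y is the direction in which the jaws open and shut (so a half turn about z gives the same grasp; the last joint's range is limited). The gripper opens to 88 mm and grips with 3 to 60 N. Pads are 19 mm wide; open, the fingers measure 130 mm over their backs; the gripper's body (78 mm by 193 mm) begins 47 mm behind the grasp point.
Start: joints at [86.866, 20.546, 0.682, 0, -70.136, -16.507], TCP at [0.227, 0.636, 0.188] pointing down, gripper open.
Joint ranges: [-176.03, 176.03], [-82.01, 121.73], [-58.28, 71.71], [-173.87, 95.51], [-174.79, -0.11], [-173.66, 173.66]. Speed limits (degrees/s): [136.94, 136.94, 172.46, 180, 180, 180].

### API

Orientations are given as [roll, pitch, yaw] about the fixed x, y, z axes, in that order (R = Rz(yaw) Ry(pitch) Rx(roll)).
In Python, from plant import get_state, capture, get_calibration, close_job, boxes_of, cut_out gives the robot as it stands.
- The arm moves only by the tool apply_moves, never from a script. Its argument "commands" is a list of rows, each an object with "grip": the closure, from 0 (fully open) to 1 (shut); "slide": the shift along the tool's x, y, z in m, a list of three; "roll": the turn about the tool's z in degrees. In form: [{"grip": grip, "slide": [x, y, z], "roll": roll}, ...]. A call has 1 to 5 rows; each row is the pose to reach, as a shift and turn from the pose commanded when the call began, along the tool's axes at that moment; what a row does not reach only later rows make up. A row lasts 1/8 s, in which the tool goes at most 62.5 mm and 10.7 degrees, less where a joint would pass 70% of its speed; a pose out of reach is approached as far as the arm can. A call with a gripper value outside its range is refused whole. The fingers move at their own pace and stop on an object; "grip_force" is the grip in N (left out, the last holds). Time passes only in rows, so rows that repeat a pose let the fingers close. It gives the time, the measured TCP pose, the force and the opening at its end, in the units of the state.
- get_state(): the state, without advancing time (a new reading comes with each control period).
- capture(name): name is "side" or "top"; returns (picture, depth): 480x640x3 uint8, red, green, blue; 480x640 float32, m along the optical axis (not along the pixel's ray), 0 where there is no reading.
- get_calibration(name): a dict with "mtx" (3x3 intrinsics, pixels), "R" (3x3) and "t" (3): a world point X has camera coordinates R X + t. Camera axes: x right, y down, z forward; pixel columns grow to the right and rows downward; lengths in m; the calibration is good to about 2 mm. A picture is of the moment at which its call begins. get_calibration takes no time and is no camera call.
- close_job(): hands the job in, once; it reports no verdict.
Trained networks look in the newest picture that a camera, given by its name, has taken for a name from the list of things; names that differ only in an ending like _2 or _b are one class to them, and where a whole thing is asked for, a point or a joint stands for the part that bears it (a point fixed in the world has none). Each returns a list of dicts, best first, with "score" (0 to 1); they miss things now and then, are a little off and sometimes report something else, mostly with a low value. They report only what shows in the picture. A call takes as long as a camera call. They do not tell look-alikes from the thing itself.
- boxes_of(name, camera): "position" ([x, y, z] in m, in the coordinates of the camera as it stood for that picture, good to about 4 mm: the middle of the surface that is visible of it).
- cut_out(name, camera): "mask" (480x640 bool, what is visible of it).
The state is a dict: "time_s": time; "joints": joint angles; "qd": joint speeds; "joint_torque": joint torques, N m; "tcp_pos": TCP position; "eef_rot": TCP orientation; "contact_force": force on the tool from outside, world axes, zero at the start; "moment": the same for the moment, N m; "gripper_width": finger opening in m.
Only numpy, scipy, OpenCV 4.12 (cv2) and the standard library are available. Lean on these libraries where they do the work, as an engineer would, in place of code of your own. Each camera call takes 0.05 s, during which the arm holds its last target.

### The job

The four things on the desk mats have been mixed up: swap them round so that the bottle stands in the middle of the small round mat, the label roll in the middle of the large round mat, the timer in the middle of the square mat and the carton in the middle of the oblong mat, lengthwise along it. The cork mat is free for parking a thing on the way. Keep everything upright and leave the stapler where it is.

Things in the scene. Friction and masses are not known exactly. Their poses are not given: they have to be found in the camera images.
- bottle: Closed reagent bottle with a screw cap, standing: round body 48 mm across (straight sides to about 60 mm up), 96 mm high with the cap, about 0.14 kg. Grip it across the body. Origin: centre of its underside; z up. Round, so its yaw does not matter.
- roll: Plain white roll of blank labels lying on its flat side, like a short thick ring: 61 mm across, 40 mm high, with a hole in the middle, about 0.06 kg. Grip it across its outside. Origin: centre of its underside; z up. Its yaw does not matter.
- carton: Plain white carton standing on its narrow side: 30 mm thick (its x), 84 mm long (its y), 90 mm high, about 0.06 kg. Grip it across the 30 mm. Origin: centre of its underside; z up.
- bench_timer: Bench timer: square body 62 x 62 mm (sides along its x and y) and 28 mm high, with a fixed round knob of 36 mm on top, 42 mm high over all, about 0.09 kg. Grip it across two opposite sides of the body, or by the knob. Origin: centre of its underside; z up.
- mat_small_round: Small round mat, 96 mm across, dark rubber with a grey edge; home of the bottle. Fixed to the desk, 4 mm thick, its flat top is 4 mm above the desk. Origin: centre of its underside (desk height).
- mat_large_round: Large round mat, 127 mm across, dark rubber with a grey edge; home of the label roll. Fixed to the desk, 4 mm thick, its flat top is 4 mm above the desk. Origin: centre of its underside (desk height).
- mat_square: Square mat, 100 x 100 mm (sides along its x and y), dark rubber with a grey edge; home of the timer. Fixed to the desk, 4 mm thick, its flat top is 4 mm above the desk. Origin: centre of its underside (desk height).
- mat_oblong: Oblong mat, 74 mm along its x and 134 mm along its y, dark rubber with a grey edge; home of the carton. Fixed to the desk, 4 mm thick, its flat top is 4 mm above the desk. Origin: centre of its underside (desk height).
- mat_spare: Bare eight-sided cork mat, 110 mm across, empty at the start: the free spot, where a thing may stand for a while. Fixed to the desk, 4 mm thick, its flat top is 4 mm above the desk. Origin: centre of its underside (desk height).
- stapler: Desk stapler, a loose bystander not to be disturbed: 34 mm (its x) by 136 mm (its y), 52 mm high. Origin: centre of its underside; z up.
Not all that is in view belongs to the job. Leave any red look-alike of the bench_timer alone.

How it is judged (in metres and radians):
At the end, for the whole second after the job is handed in: Each thing stands upright (tilt under 0.1 rad), released and at rest on its own mat (bottle: small round, roll: large round, timer: square, carton: oblong), its centre within 15 mm of the mat's centre; the carton's long side is within 0.2 rad of the oblong mat's long side (horizontal distance between bottle and mat_small_round below 0.015 m and z of bottle in the frame of mat_small_round between 0.001 and 0.007 m and angle between each of bottle, roll, bench_timer, carton's own z axis and vertical below 0.1 rad and linear speed of each of bottle, roll, bench_timer, carton below 0.02 m/s and angular speed of each of bottle, roll, bench_timer, carton below 0.2 rad/s and horizontal distance between roll and mat_large_round below 0.015 m and z of roll in the frame of mat_large_round between 0.001 and 0.007 m and horizontal distance between bench_timer and mat_square below 0.015 m and z of bench_timer in the frame of mat_square between 0.001 and 0.007 m and horizontal distance between carton and mat_oblong below 0.015 m and z of carton in the frame of mat_oblong between 0.001 and 0.007 m and angle between the y axis of carton and the y axis of mat_oblong, either way round below 0.2 rad); the robot touches nothing.
It fails at once if the stapler is shifted by more than 20 mm (distance of stapler from where it was at the start of the episode above 0.02 m).
It fails at once if the bottle is tipped over (angle between bottle's own z axis and vertical above 0.6 rad).
It fails at once if the label roll is tipped over (angle between roll's own z axis and vertical above 0.6 rad).
It fails at once if the timer is tipped over (angle between bench_timer's own z axis and vertical above 0.6 rad).
It fails at once if the carton is tipped over (angle between carton's own z axis and vertical above 0.6 rad).
It also fails if it takes over 128 s, if anything falls off the work surface, if the arm or the gripper's body presses on something with over 40 N, if the wrist force passes 120 N, or if a joint passes its speed limit or range.

## Working session

There is one attempt and no reset: what is moved stays moved. The work goes in short steps, Python scripts to look and compute and a tool call to move; the robot and the scene stay as the last step left them, time stands still between calls to the robot, and variables do not carry over. Pictures are saved under pics/ and viewed, and the job is handed in when it is done.

Besides the shell and the picture viewer there is one more tool, called after "Call:" by a JSON object that holds its "op" and its "data". apply_moves: Moves the arm, as the interface text tells. Its arguments: {"type":"object","properties":{"commands":{"type":"array"},"grip_force":{"type":"number"}},"required":["commands"]}

```bash
ls; mkdir -p pics; python3 - <<'E'
from plant import *
import cv2
print(get_state())
for n in("top","side"):
    p,d=capture(n); cv2.imwrite(f"pics/{n}0.png",p[:,:,::-1]); c=get_calibration(n); print(n,c)
E
```

```text
pics
{'time_s': 0.0, 'joints': array([ 8.68650026e+01,  2.05902555e+01,  6.35776213e-01, -1.94122147e-02,
       -7.01352228e+01, -1.65043403e+01]), 'qd': array([-0.01449569,  0.0214587 , -0.04109455, -0.03159205, -0.07515253,
       -0.05110714]), 'joint_torque': array([ 2.71109166e-03, -5.82714236e+01,  2.93059194e+01,  6.99727759e+00,
        6.92254049e-03, -1.33643566e-04]), 'tcp_pos': array([0.22674576, 0.63521554, 0.18725348]), 'eef_rot': array([ 1.79908809e+02, -7.98860759e-03, -1.96459419e+01]), 'contact_force': array([ 0.01500266,  0.49452455, -0.31221355]), 'moment': array([-0.03977908,  0.00398783, -0.01023986]), 'gripper_width': 0.08740767024469623}
top {'mtx': array([[521.17202521,   0.        , 322.71531549],
       [  0.        , 521.17202521, 234.75910704],
       [  0.        ,   0.        ,   1.        ]]), 'R': array([[ 0.02328553, -0.99881405,  0.04275825],
       [-0.98125061, -0.03101936, -0.19022367],
       [ 0.19132441, -0.0375271 , -0.9808092 ]]), 't': array([0.03691298, 0.49227896, 0.92980699])}
side {'mtx': array([[453.16224618,   0.        , 322.72944737],
       [  0.        , 453.16224618, 234.77254369],
       [  0.        ,   0.        ,   1.        ]]), 'R': array([[ 0.06605341,  0.99778495, -0.0078829 ],
       [ 0.39328701, -0.03329461, -0.91881271],
       [-0.91703995,  0.05759047, -0.39461508]]), 't': array([-0.09189431, -0.14963829,  1.39567081])}
```

View pics/top0.png

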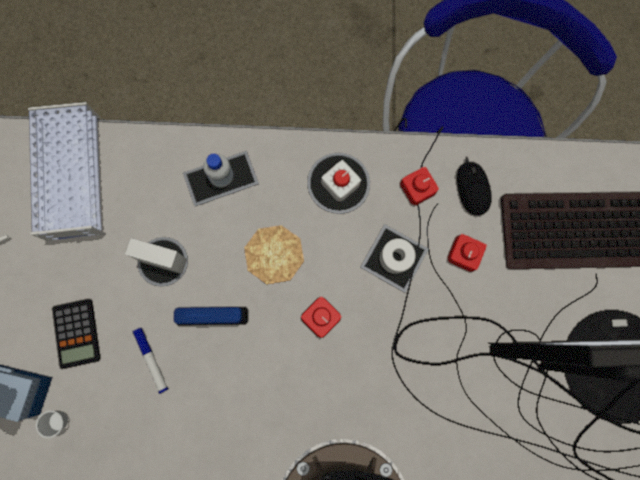

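View pics/side0.png

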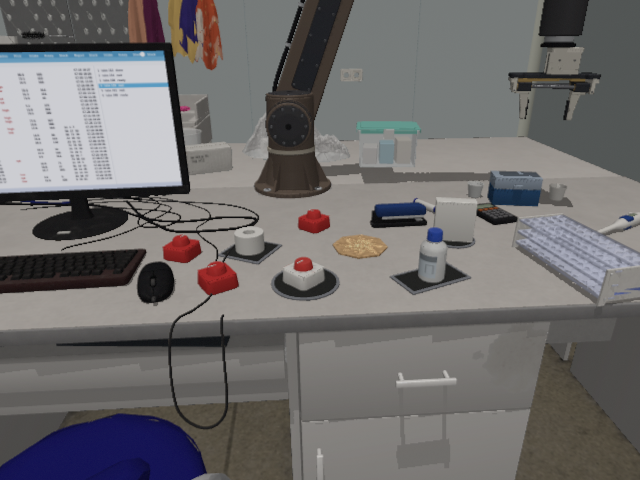

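```bash
cat > h.py <<'E'
import numpy as np, cv2
from plant import *
def ray_z(cam,uv,z):
    c=get_calibration(cam);R,t,K=c['R'],c['t'],c['mtx']
    uv=np.atleast_2d(uv).astype(float)
    d=np.c_[uv,np.ones(len(uv))]@np.linalg.inv(K).T@R   # world dirs
    o=-R.T@t
    s=(z-o[2])/d[:,2]
    return (o+d*s[:,None])[:,:2]
def cloud(cam,depth,mask):
    c=get_calibration(cam);R,t,K=c['R'],c['t'],c['mtx']
    v,u=np.nonzero(mask&(depth>0)); z=depth[v,u]
    P=(np.c_[u,v,np.ones(len(u))]@np.linalg.inv(K).T)*z[:,None]
    return (P-t)@R
def proj(cam,P):
    c=get_calibration(cam);P=np.atleast_2d(P)@c['R'].T+c['t'];q=P@c['mtx'].T
    return q[:,:2]/q[:,2:]
def world(cam,p):
    c=get_calibration(cam); return (np.array(p)-c['t'])@c['R']
E
python3 - <<'E'
from h import *
import pickle
out={}
for cam in("top","side"):
    p,d=capture(cam)
    out[cam]=(p,d)
    for n in["bottle","roll","carton","bench_timer","mat_small_round","mat_large_round","mat_square","mat_oblong","mat_spare","stapler"]:
        for b in cut_out(n,cam)[:4]:
            m=b["mask"]; v,u=np.nonzero(m)
            if len(u)==0: continue
            P=cloud(cam,d,m)
            out.setdefault((cam,n),[]).append((b['score'],m))
            print(cam,n,round(b['score'],2),len(u),"uv",u.mean().round(),v.mean().round(),"med",np.median(P,0).round(3),"lo",np.percentile(P,2,0).round(3),"hi",np.percentile(P,98,0).round(3))
pickle.dump(out,open("o.pkl","wb"))
p=out["top"][0]
cv2.imwrite("pics/crop0.png",cv2.resize(p[130:350,100:500,::-1],None,fx=2,fy=2,interpolation=cv2.INTER_CUBIC))
E
```

```text
top bottle 0.95 740 uv 218.0 170.0 med [0.602 0.248 0.073] lo [0.589 0.23  0.008] hi [0.625 0.274 0.102]
top bottle 0.46 2007 uv 337.0 184.0 med [0.6   0.028 0.004] lo [ 0.549 -0.038 -0.   ] hi [0.664 0.079 0.008]
top roll 0.79 836 uv 396.0 256.0 med [ 0.457 -0.09   0.043] lo [ 0.429 -0.119  0.01 ] hi [ 0.486 -0.063  0.047]
top carton 0.91 1146 uv 156.0 255.0 med [0.437 0.344 0.093] lo [0.418 0.309 0.006] hi [0.461 0.39  0.097]
top carton 0.35 1133 uv 161.0 263.0 med [0.423 0.355 0.004] lo [ 0.395  0.311 -0.001] hi [0.485 0.399 0.046]
top bench_timer 0.91 934 uv 340.0 181.0 med [0.6   0.018 0.032] lo [ 0.571 -0.014  0.013] hi [0.635 0.05  0.048]
top bench_timer 0.79 957 uv 419.0 186.0 med [ 0.597 -0.135  0.028] lo [ 0.568 -0.17   0.007] hi [ 0.632 -0.106  0.044]
top bench_timer 0.7 1079 uv 466.0 252.0 med [ 0.468 -0.225  0.028] lo [ 0.438 -0.26   0.001] hi [ 0.502 -0.197  0.044]
top bench_timer 0.56 1038 uv 320.0 317.0 med [0.34  0.051 0.029] lo [0.308 0.018 0.009] hi [0.373 0.083 0.045]
top mat_small_round 0.82 1023 uv 161.0 264.0 med [0.422 0.356 0.004] lo [0.395 0.315 0.   ] hi [0
[... 1589 characters left out ...]
 hi [0.487 0.39  0.007]
side mat_large_round 0.61 1026 uv 306.0 287.0 med [0.639 0.024 0.005] lo [ 0.575 -0.039  0.003] hi [0.671 0.077 0.007]
side mat_square 0.81 571 uv 251.0 253.0 med [ 0.486 -0.083  0.005] lo [ 0.433 -0.152  0.002] hi [ 0.523 -0.039  0.007]
side mat_square 0.53 1647 uv 455.0 218.0 med [0.455 0.35  0.06 ] lo [0.427 0.308 0.008] hi [0.466 0.387 0.096]
side mat_oblong 0.57 1012 uv 428.0 279.0 med [0.623 0.231 0.005] lo [0.576 0.186 0.002] hi [0.662 0.32  0.007]
side mat_spare 0.97 980 uv 360.0 246.0 med [0.467 0.141 0.005] lo [0.412 0.09  0.003] hi [0.515 0.192 0.007]
side stapler 0.85 1259 uv 398.0 215.0 med [0.351 0.249 0.03 ] lo [0.328 0.187 0.004] hi [0.358 0.313 0.054]
```

View pics/crop0.png

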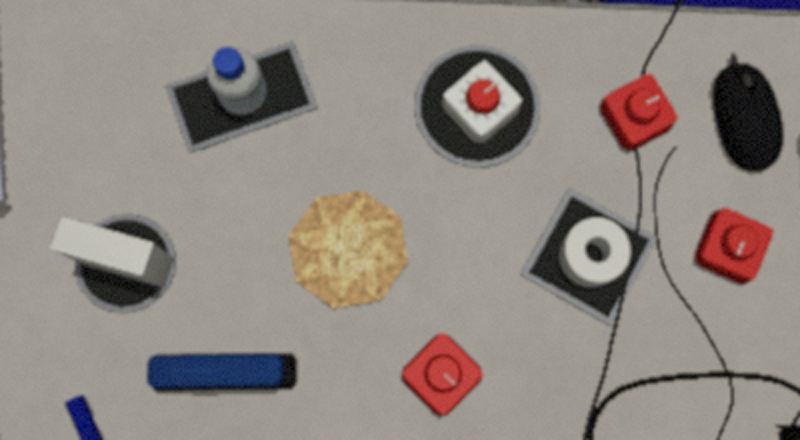

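```bash
cat > fit.py <<'E'
from h import *
import pickle
from scipy.optimize import least_squares
o=pickle.load(open("o.pkl","rb"))
on={"mat_small_round":"carton","mat_large_round":"bench_timer","mat_square":"roll","mat_oblong":"bottle","mat_spare":None}
def sdf(n,q,th):
    if n in("mat_small_round","mat_large_round"): return np.linalg.norm(q,axis=1)-(.048 if 'small' in n else .0635)
    R=np.array([[np.cos(th),-np.sin(th)],[np.sin(th),np.cos(th)]]); q=q@R
    if n=="mat_spare":
        # octagon, 110 across: approximate as circle
        return np.linalg.norm(q,axis=1)-.056
    h=np.array([.05,.05]) if n=="mat_square" else np.array([.037,.067])
    a=np.abs(q)-h
    return np.where((a>0).all(1),np.linalg.norm(np.maximum(a,0),axis=1),a.max(1))
for n,ob in on.items():
  for cam in("top","side"):
    if (cam,n) not in o: continue
    m=o[(cam,n)][0][1].astype(np.uint8)
    c=max(cv2.findContours(m,cv2.RETR_EXTERNAL,cv2.CHAIN_APPROX_NONE)[0],key=len)[:,0]
    if ob:
        big=cv2.dilate(o[(cam,ob)][0][1].astype(np.uint8),np.ones((9,9)))
        c=c[big[c[:,1],c[:,0]]==0]
    # contour pixels sit half a pixel inside
    X=ray_z(cam,c,.004)
    best=None
    for th0 in np.radians([0,20,45,70,90,110,135,160]):
        r=least_squares(lambda p:sdf(n,X-p[:2],p[2])+.0007,[*X.mean(0),th0],loss="soft_l1",f_scale=.002)
        if best is None or r.cost<best.cost: best=r
    print(n,cam,best.x[:2].round(4),"yaw",np.degrees(best.x[2]).round(1)%180,"rms",np.sqrt(np.mean(best.fun**2)).round(4),len(X))
# objects from top cloud
for cam in("top","side"):
  d=o[cam][1]
  for n,zt in(("bottle",.100),("roll",.044),("carton",.094),("bench_timer",.032),("bench_timer",.046),("stapler",.052)):
    m=o[(cam,n)][0][1]
    if n=="bench_timer" and cam=="side": m=o[(cam,n)][2][1]
    P=cloud(cam,d,m); T=P[abs(P[:,2]-zt)<.004]
    if len(T)<8: continue
    r=cv2.minAreaRect(T[:,:2].astype(np.float32)*1000)
    cc,rr=cv2.minEnclosingCircle(T[:,:2].astype(np.float32)*1000)
    bx=cv2.boxPoints(r); e=bx[1]-bx[0]
    print(n,cam,zt,"n",len(T),"rect c",np.round(r[0],1),"size",np.round(r[1],1),"edge01 ang",np.degrees(np.arctan2(e[1],e[0])).round(1),"len",np.linalg.norm(e).round(),"circ",np.round(cc,1),round(rr,1))
E
python3 fit.py
```

```text
mat_small_round top [0.4398 0.3548] yaw 20.0 rms 0.0009 51
mat_small_round side [0.4384 0.3567] yaw 135.0 rms 0.0015 21
mat_large_round top [0.6072 0.0205] yaw 0.0 rms 0.001 172
mat_large_round side [0.6094 0.0188] yaw 0.0 rms 0.0165 174
mat_square top [ 0.4589 -0.0913] yaw 151.8 rms 0.0009 164
mat_square side [ 0.4619 -0.0939] yaw 150.1 rms 0.0021 85
mat_oblong top [0.6081 0.255 ] yaw 22.0 rms 0.0007 158
mat_oblong side [0.6102 0.2532] yaw 22.4 rms 0.0013 123
mat_spare top [0.4585 0.1429] yaw 27.5 rms 0.0019 169
mat_spare side [0.4606 0.1413] yaw 153.0 rms 0.0029 113
bottle top 0.1 n 161 rect c [612.4 253.8] size [25.1 25.7] edge01 ang -0.9 len 26.0 circ [612.2 253.7] 13.3
roll top 0.044 n 647 rect c [458.5 -91.3] size [59.2 59. ] edge01 ang -88.4 len 59.0 circ [459.2 -92.6] 31.0
carton top 0.094 n 819 rect c [441.  351.6] size [84.3 30.2] edge01 ang -14.6 len 30.0 circ [440.4 351.8] 43.3
bench_timer top 0.032 n 560 rect c [606.3  17.2] size [57.6 58.5] edge01 ang -47.7 len 58.0 circ [605.1  17.6] 36.2
bench_timer top 0.046 n 202 rect c [606.4  17.3] size [30.8 29.5] edge01 ang -21.7 len 30.0 circ [605.9  17.6] 15.7
stapler top 0.052 n 956 rect c [337.6 255.8] size [ 29.5 119.7] edge01 ang -87.2 len 120.0 circ [335.3 255.5] 60.0
bottle side 0.1 n 105 rect c [615.7 252.5] size [24.  25.4] edge01 ang -58.5 len 25.0 circ [615.6 252.1] 13.7
roll side 0.044 n 300 rect c [460.7 -94. ] size [59.3 61.4] edge01 ang -8.8 len 61.0 circ [461.  -95.3] 32.6
carton side 0.094 n 265 rect c [443.1 349.1] size [82.7 33.2] edge01 ang -14.9 len 33.0 circ [451.1 346.9] 41.5
bench_timer side 0.032 n 362 rect c [610.9  15.8] size [56.1 56.4] edge01 ang -47.0 len 56.0 circ [611.   15.1] 35.5
bench_timer side 0.046 n 128 rect c [612.9  15.4] size [25.1 30.9] edge01 ang -88.4 len 31.0 circ [610.9  15.3] 15.5
stapler side 0.052 n 261 rect c [342.5 252.2] size [ 29.  117.3] edge01 ang -88.2 len 117.0 circ [344.9 252.3] 58.7
```

```bash
cat > mv.py <<'E'
import sys,json,numpy as np,os
from plant import get_state
# usage: mv.py x y z yaw  -> slide/roll from commanded pose; stores new commanded (optionally real rounding)
f="cmd.json"
c=json.load(open(f)) if os.path.exists(f) else [.227,.636,.188,-19.64]
s=get_state()
print("t",round(s['time_s'],2),"meas",s['tcp_pos'].round(4),s['eef_rot'].round(1),"F",s['contact_force'].round(1),"w",round(s['gripper_width'],4),"j",s['joints'].round(0),"cmd",np.round(c,4))
for k in range(1,len(sys.argv),4):
    t=np.array([float(v) for v in sys.argv[k:k+4]])
    a=np.radians(c[3]); d=t[:3]-c[:3]
    X=np.array([np.cos(a),np.sin(a),0]);Y=np.array([np.sin(a),-np.cos(a),0])
    sl=[round(d@X,4),round(d@Y,4),round(-d[2],4)]
    roll=round(-(t[3]-c[3]),1)
    p=np.array(c[:3])+sl[0]*X+sl[1]*Y-np.array([0,0,sl[2]])
    c=[*p,c[3]-roll]
    print("->",t,"slide",sl,"roll",roll,"rows",np.ceil(max(np.linalg.norm(d)/.0625,abs(roll)/10.7)))
json.dump(list(c),open(f,"w"))
E
python3 mv.py .614 .253 .170 -67.6
```

```text
t 1.2 meas [0.2269 0.6357 0.1882] [-180.     0.   -19.6] F [ 0.4 -0.   0.4] w 0.0878 j [ 87.  21.   1.  -0. -70. -17.] cmd [  0.227   0.636   0.188 -19.64 ]
-> [  0.614   0.253   0.17  -67.6  ] slide [np.float64(0.4932), np.float64(0.2306), np.float64(0.018)] roll 48.0 rows 9.0
```

Call:
{"op": "apply_moves", "data": {"commands": [{"grip":0,"slide":[0.05,0.024,0],"roll":10},{"grip":0,"slide":[0.1,0.048,0],"roll":20},{"grip":0,"slide":[0.15,0.072,0],"roll":30},{"grip":0,"slide":[0.2,0.096,0],"roll":40},{"grip":0,"slide":[0.25,0.12,0],"roll":48}], "grip_force": 15}}

```text
time_s: 1.82
tcp_pos: [0.4231, 0.4374, 0.1884]
eef_rot: [-180.0, 0.0, -67.9]
contact_force: [0.7, 0.1, 0.3]
gripper_width: 0.0878
```

```bash
python3 - <<'E'
import json,numpy as np
a=np.radians(-19.64)
p=np.array([.227,.636])+.25*np.array([np.cos(a),np.sin(a)])+.12*np.array([np.sin(a),-np.cos(a)])
json.dump([p[0],p[1],.188,-67.64],open("cmd.json","w"))
E
python3 mv.py .614 .253 .170 -67.6
```

```text
t 1.82 meas [0.4231 0.4374 0.1884] [-180.     0.   -67.9] F [0.7 0.1 0.3] w 0.0878 j [ 64.  14.  -8.   0. -68. -42.] cmd [  0.4221   0.439    0.188  -67.64  ]
-> [  0.614   0.253   0.17  -67.6  ] slide [np.float64(0.245), np.float64(-0.1067), np.float64(0.018)] roll -0.0 rows 5.0
```

Call:
{"op": "apply_moves", "data": {"commands": [{"grip":0,"slide":[0.05,-0.022,0.004],"roll":0},{"grip":0,"slide":[0.1,-0.044,0.008],"roll":0},{"grip":0,"slide":[0.15,-0.066,0.012],"roll":0},{"grip":0,"slide":[0.2,-0.088,0.016],"roll":0},{"grip":0,"slide":[0.245,-0.1067,0.018],"roll":0}]}}

```text
time_s: 2.45
tcp_pos: [0.6151, 0.2511, 0.17]
eef_rot: [180.0, -0.0, -67.7]
contact_force: [-0.1, 1.0, 0.3]
gripper_width: 0.0874
```

Call:
{"op": "apply_moves", "data": {"commands": [{"grip":0,"slide":[0,0,0.04],"roll":0},{"grip":0,"slide":[0,0,0.075],"roll":0},{"grip":0,"slide":[0,0,0.105],"roll":0},{"grip":0,"slide":[0,0,0.122],"roll":0},{"grip":0,"slide":[0,0,0.129],"roll":0}]}}

```text
time_s: 3.08
tcp_pos: [0.6138, 0.2526, 0.0405]
eef_rot: [180.0, -0.0, -67.6]
contact_force: [0.4, 0.0, 0.8]
gripper_width: 0.0876
```

```bash
python3 mv.py .614 .253 .041 -67.6;python3 - <<'E'
from h import *
ps=[]
for n,(y,x) in(("side",(150,320)),("top",(90,120))):
    p,d=capture(n); ps.append(cv2.resize(p[y:y+200,x:x+200,::-1],(400,400)))
cv2.imwrite("pics/b1.png",np.hstack(ps))
E
```

```text
t 3.08 meas [0.6138 0.2526 0.0405] [180.   -0.  -67.6] F [0.4 0.  0.8] w 0.0876 j [ 39.  26. -11.   0. -53. -17.] cmd [  0.614   0.253   0.17  -67.64 ]
-> [ 6.14e-01  2.53e-01  4.10e-02 -6.76e+01] slide [np.float64(-0.0), np.float64(-0.0), np.float64(0.129)] roll -0.0 rows 3.0
```

View pics/b1.png

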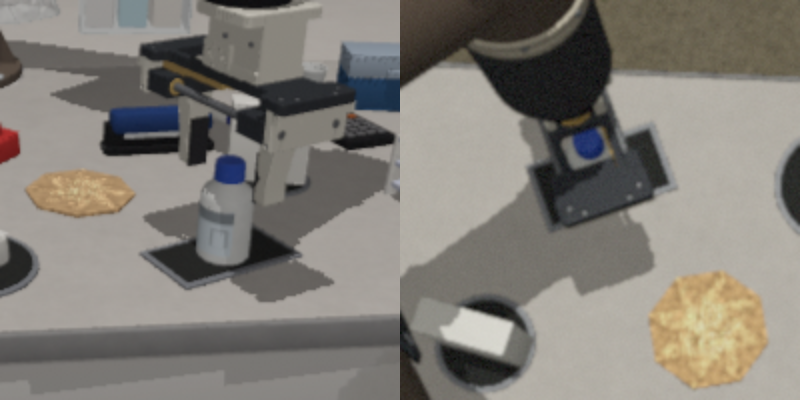

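```bash
python3 - <<'E'
from h import *
a=np.radians(22.4); 
for s in(1,-1): 
    P=[.614+s*.049*np.cos(a),.253+s*.049*np.sin(a),.041]
    print("finger",proj("side",P).round(),proj("top",P).round())
p,d=capture("side"); cv2.imwrite("pics/b2.png",cv2.resize(p[130:310,360:560,::-1],(800,720)[::1])[:600])
s=get_state();print(s['tcp_pos'])
E
```

```text
finger [[450. 271.]] [[210. 146.]]
finger [[416. 250.]] [[227. 192.]]
[0.61435929 0.25301667 0.04186338]
```

View pics/b2.png

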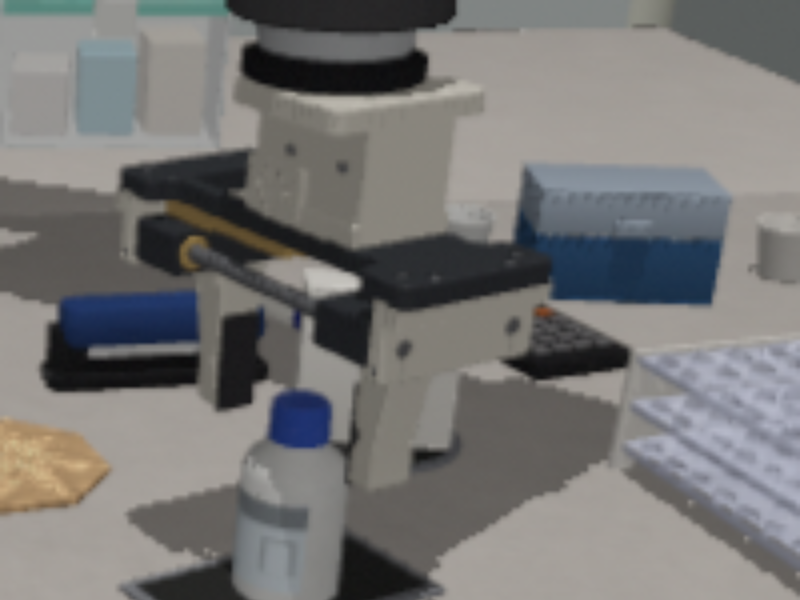

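```bash
python3 - <<'E'
from h import *
p,d=capture("side")
for u,v in[(455,246),(452,235),(460,225),(419,226),(415,215),(450,195),(485,190),(433,252),(420,165),(440,160)]:
    m=np.zeros(d.shape,bool);m[v,u]=1
    print(u,v,cloud("side",d,m).round(3))
p,d=capture("top")
for u,v in[(214,162),(205,150),(232,182),(225,190),(195,160),(200,130),(240,175)]:
    m=np.zeros(d.shape,bool);m[v,u]=1
    print('top',u,v,cloud("top",d,m).round(3))
E
```

```text
455 246 [[0.67  0.271 0.093]]
452 235 [[0.67  0.263 0.114]]
460 225 [[0.677 0.272 0.134]]
419 226 [[0.572 0.236 0.091]]
415 215 [[0.576 0.225 0.115]]
450 195 [[0.678 0.25  0.186]]
485 190 [[0.669 0.309 0.19 ]]
433 252 [[0.636 0.246 0.067]]
420 165 [[-0.213  0.454  0.001]]
440 160 [[0.669 0.231 0.241]]
top 214 162 [[0.608 0.251 0.101]]
top 205 150 [[0.601 0.253 0.18 ]]
top 232 182 [[0.545 0.204 0.19 ]]
top 225 190 [[0.532 0.215 0.188]]
top 195 160 [[0.58  0.266 0.19 ]]
top 200 130 [[0.574 0.231 0.332]]
top 240 175 [[0.557 0.192 0.191]]
```

```bash
python3 - <<'E'
from h import *
import pickle
o=pickle.load(open("o.pkl","rb")); p,d=o["side"]
cv2.imwrite("pics/s0.png",cv2.resize(p[0:150,480:640,::-1],None,fx=4,fy=4))
a=np.radians(-19.65+90)
for s in(1,-1,0):
  for z in(.188,.233): print(s,z,proj("side",[.227+s*.049*np.cos(a),.636+s*.049*np.sin(a),z]).round())
m=np.zeros(d.shape,bool);m[60:125,500:600]=1
P=cloud("side",d,m);P=P[(np.hypot(P[:,0]-.227,P[:,1]-.636)<.12)&(P[:,2]>.1)]
print(len(P),np.percentile(P[:,2],[0,1,2,5,10,20,50]).round(3))
E
```

```text
1 0.188 [[563. 135.]]
1 0.233 [[567. 117.]]
-1 0.188 [[521. 134.]]
-1 0.233 [[524. 116.]]
0 0.188 [[542. 135.]]
0 0.233 [[545. 116.]]
2466 [0.228 0.234 0.237 0.247 0.265 0.292 0.319]
```

View pics/s0.png

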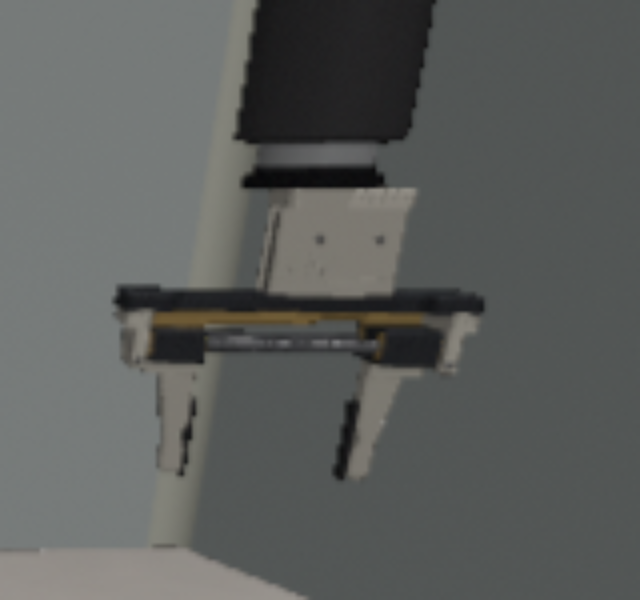

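```bash
python3 - <<'E'
from h import *
p,d=capture("side"); s=get_state()
m=np.zeros(d.shape,bool);m[215:256,446:470]=1
P=cloud("side",d,m);P=P[(abs(P[:,0]-.67)<.02)&(P[:,2]>.06)]
print(s['tcp_pos'],np.sort(P[:,2])[:10].round(4))
m[:]=0;m[200:240,405:425]=1
P=cloud("side",d,m);P=P[(abs(P[:,0]-.575)<.02)&(P[:,2]>.06)]
print(np.sort(P[:,2])[:10].round(4), P.mean(0))
E
```

```text
[0.61455968 0.25315789 0.04241964] [0.0822 0.0827 0.0828 0.0831 0.0831 0.0836 0.0838 0.0843 0.0845 0.0848]
[0.0817 0.0824 0.0824 0.0825 0.0826 0.083  0.0833 0.0834 0.0836 0.0838] [0.5717153  0.22947315 0.11383119]
```

Call:
{"op": "apply_moves", "data": {"commands": [{"grip":0,"slide":[0,0,0.012],"roll":0},{"grip":0,"slide":[0,0,0.022],"roll":0},{"grip":0,"slide":[0,0,0.03],"roll":0},{"grip":0,"slide":[0,0,0.036],"roll":0},{"grip":0,"slide":[0,0,0.04],"roll":0}]}}

```text
time_s: 4.0
tcp_pos: [0.6138, 0.2525, 0.0006]
eef_rot: [180.0, -0.0, -67.6]
contact_force: [0.8, 0.4, 0.7]
gripper_width: 0.0877
```

```bash
python3 mv.py .614 .253 .001 -67.6;python3 - <<'E'
from h import *
p,d=capture("side"); cv2.imwrite("pics/b3.png",cv2.resize(p[160:310,360:560,::-1],(800,600)))
m=np.zeros(d.shape,bool);m[215:290,440:470]=1
P=cloud("side",d,m);P=P[(abs(P[:,0]-.67)<.015)&(P[:,2]>.02)]
print(np.sort(P[:,2])[:10].round(4))
E
```

```text
t 4.0 meas [6.138e-01 2.525e-01 6.000e-04] [180.   -0.  -67.6] F [0.8 0.4 0.7] w 0.0877 j [ 39.  29. -13.   0. -48. -17.] cmd [ 6.140e-01  2.530e-01  4.100e-02 -6.764e+01]
-> [ 6.14e-01  2.53e-01  1.00e-03 -6.76e+01] slide [np.float64(-0.0), np.float64(-0.0), np.float64(0.04)] roll -0.0 rows 1.0
[0.0417 0.0418 0.042  0.0423 0.0427 0.0431 0.0432 0.0433 0.044  0.044 ]
```

View pics/b3.png

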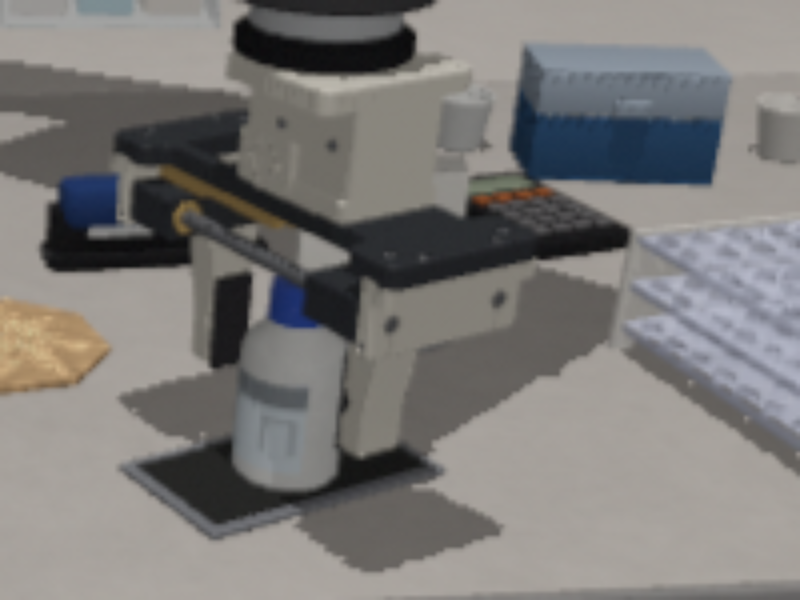

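Call:
{"op": "apply_moves", "data": {"commands": [{"grip":1,"slide":[0,0,0],"roll":0},{"grip":1,"slide":[0,0,0],"roll":0},{"grip":1,"slide":[0,0,0],"roll":0},{"grip":1,"slide":[0,0,0],"roll":0},{"grip":1,"slide":[0,0,0],"roll":0}], "grip_force": 20}}

```text
time_s: 4.68
tcp_pos: [0.6139, 0.2527, 0.0013]
eef_rot: [-180.0, 0.0, -67.6]
contact_force: [-1.1, 0.6, 1.0]
gripper_width: 0.0478
```

```bash
python3 mv.py .614 .253 .121 -67.6 .4595 .142 .121 -67.6
```

```text
t 4.67 meas [0.6139 0.2527 0.0013] [-180.     0.   -67.6] F [-1.1  0.6  1. ] w 0.0478 j [ 39.  29. -13.  -0. -48. -17.] cmd [ 6.140e-01  2.530e-01  1.000e-03 -6.764e+01]
-> [  0.614   0.253   0.121 -67.6  ] slide [np.float64(-0.0), np.float64(-0.0), np.float64(-0.12)] roll -0.0 rows 2.0
-> [  0.4595   0.142    0.121  -67.6   ] slide [np.float64(0.0438), np.float64(0.1851), np.float64(-0.0)] roll -0.0 rows 4.0
```

Call:
{"op": "apply_moves", "data": {"commands": [{"grip":1,"slide":[0,0,-0.02],"roll":0},{"grip":1,"slide":[0,0,-0.045],"roll":0},{"grip":1,"slide":[0.006,0.025,-0.05],"roll":0},{"grip":1,"slide":[0.016,0.067,-0.05],"roll":0},{"grip":1,"slide":[0.026,0.11,-0.05],"roll":0}]}}

```text
time_s: 5.3
tcp_pos: [0.5209, 0.186, 0.0509]
eef_rot: [180.0, 0.0, -67.6]
contact_force: [0.4, 1.1, -0.5]
gripper_width: 0.0479
```

Call:
{"op": "apply_moves", "data": {"commands": [{"grip":1,"slide":[0.009,0.038,0],"roll":0},{"grip":1,"slide":[0.0155,0.065,0.002],"roll":0},{"grip":1,"slide":[0.0178,0.0751,0.02],"roll":0},{"grip":1,"slide":[0.0178,0.0751,0.038],"roll":0},{"grip":1,"slide":[0.0178,0.0751,0.046],"roll":0}]}}

```text
time_s: 5.92
tcp_pos: [0.4589, 0.1414, 0.0046]
eef_rot: [180.0, -0.0, -67.6]
contact_force: [-0.4, 0.4, -0.8]
gripper_width: 0.0478
```

Call:
{"op": "apply_moves", "data": {"commands": [{"grip":1,"slide":[0,0,0.003],"roll":0},{"grip":1,"slide":[0,0,0.004],"roll":0},{"grip":0,"slide":[0,0,0.004],"roll":0},{"grip":0,"slide":[0,0,0.004],"roll":0},{"grip":0,"slide":[0,0,0.004],"roll":0}]}}

```text
time_s: 6.55
tcp_pos: [0.4596, 0.1419, 0.0015]
eef_rot: [-180.0, 0.0, -67.6]
contact_force: [-0.2, 0.0, 0.7]
gripper_width: 0.0719
```

```bash
echo '[0.4595,0.142,0.001,-67.64]'>cmd.json; python3 mv.py .4595 .142 .111 -67.6 .442 .350 .111 -104.6 ;python3 - <<'E'
from h import *
p,d=capture("side"); cv2.imwrite("pics/b4.png",cv2.resize(p[130:280,280:480,::-1],(800,600)))
E
```

```text
t 6.55 meas [0.4596 0.1419 0.0015] [-180.     0.   -67.6] F [-0.2  0.   0.7] w 0.0719 j [ 41.  15. -37.   0. -38. -18.] cmd [ 4.595e-01  1.420e-01  1.000e-03 -6.764e+01]
-> [  0.4595   0.142    0.111  -67.6   ] slide [np.float64(0.0), np.float64(0.0), np.float64(-0.11)] roll -0.0 rows 2.0
-> [   0.442    0.35     0.111 -104.6  ] slide [np.float64(-0.199), np.float64(-0.0629), np.float64(-0.0)] roll 37.0 rows 4.0
```

View pics/b4.png

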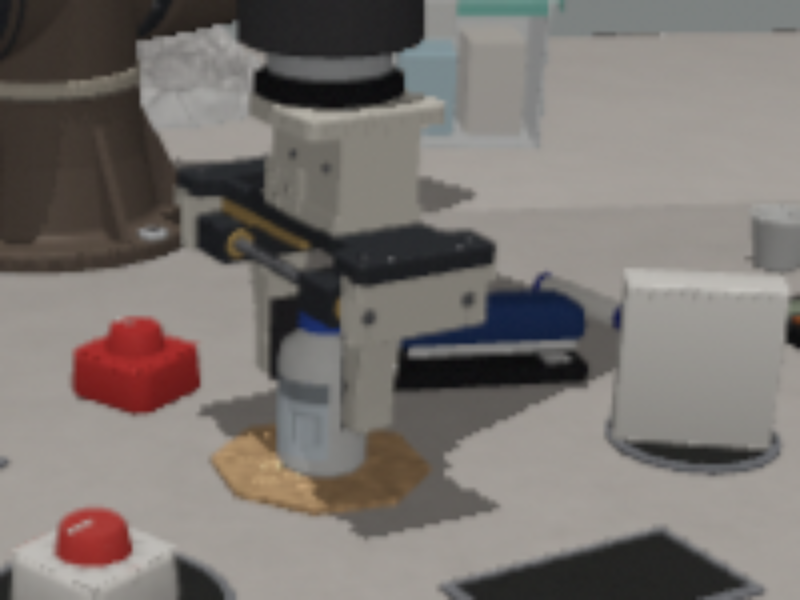

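Call:
{"op": "apply_moves", "data": {"commands": [{"grip":0,"slide":[0,0,-0.01],"roll":0},{"grip":0,"slide":[0,0,-0.05],"roll":0},{"grip":0,"slide":[0,0,-0.11],"roll":0},{"grip":0,"slide":[-0.04,-0.013,-0.11],"roll":9},{"grip":0,"slide":[-0.09,-0.028,-0.11],"roll":18}]}}

```text
time_s: 7.22
tcp_pos: [0.4515, 0.2366, 0.1133]
eef_rot: [-179.9, 0.1, -86.0]
contact_force: [1.3, -0.6, -0.6]
gripper_width: 0.0876
```

```bash
python3 - <<'E'
import json,numpy as np
a=np.radians(-67.64)
p=np.array([.4595,.142])-.09*np.array([np.cos(a),np.sin(a)])-.028*np.array([np.sin(a),-np.cos(a)])
json.dump([p[0],p[1],.111,-85.64],open("cmd.json","w"))
E
python3 mv.py .442 .350 .096 -104.64

```

```text
t 7.22 meas [0.4515 0.2366 0.1133] [-1.799e+02  1.000e-01 -8.600e+01] F [ 1.3 -0.6 -0.6] w 0.0876 j [ 50.   9. -26.   0. -55. -46.] cmd [  0.4512   0.2359   0.111  -85.64  ]
-> [ 4.4200e-01  3.5000e-01  9.6000e-02 -1.0464e+02] slide [np.float64(-0.1145), np.float64(0.0005), np.float64(0.015)] roll 19.0 rows 2.0
```

Call:
{"op": "apply_moves", "data": {"commands": [{"grip":0,"slide":[-0.045,0,0.0],"roll":8},{"grip":0,"slide":[-0.09,0,0.005],"roll":16},{"grip":0,"slide":[-0.1145,0.0005,0.015],"roll":19},{"grip":0,"slide":[-0.1145,0.0005,0.025],"roll":19},{"grip":0,"slide":[-0.1145,0.0005,0.055],"roll":19}]}}

```text
time_s: 7.85
tcp_pos: [0.4425, 0.3506, 0.0573]
eef_rot: [-179.9, 0.2, -104.6]
contact_force: [0.4, -0.3, -0.6]
gripper_width: 0.0876
```

Call:
{"op": "apply_moves", "data": {"commands": [{"grip":0,"slide":[0,0,0.03],"roll":0},{"grip":0,"slide":[0,0,0.048],"roll":0},{"grip":0,"slide":[0,0,0.055],"roll":0},{"grip":0.2,"slide":[0,0,0.055],"roll":0}]}}

```text
time_s: 8.35
tcp_pos: [0.4419, 0.3493, 0.0014]
eef_rot: [180.0, -0.0, -104.6]
contact_force: [0.1, -0.3, 0.8]
gripper_width: 0.082
```

```bash
echo '[0.442,0.350,0.001,-104.64]'>cmd.json; python3 mv.py;python3 - <<'E'
from h import *
p,d=capture("side"); q,d=capture("top");cv2.imwrite("pics/b5.png",np.hstack([cv2.resize(p[130:280,380:530,::-1],(400,400)),cv2.resize(q[170:320,80:230,::-1],(400,400))]))
E
```

```text
t 8.35 meas [0.4419 0.3493 0.0014] [ 180.    -0.  -104.6] F [ 0.1 -0.3  0.8] w 0.082 j [ 58.  21. -26.   0. -42. -73.] cmd [ 4.4200e-01  3.5000e-01  1.0000e-03 -1.0464e+02]
```

View pics/b5.png

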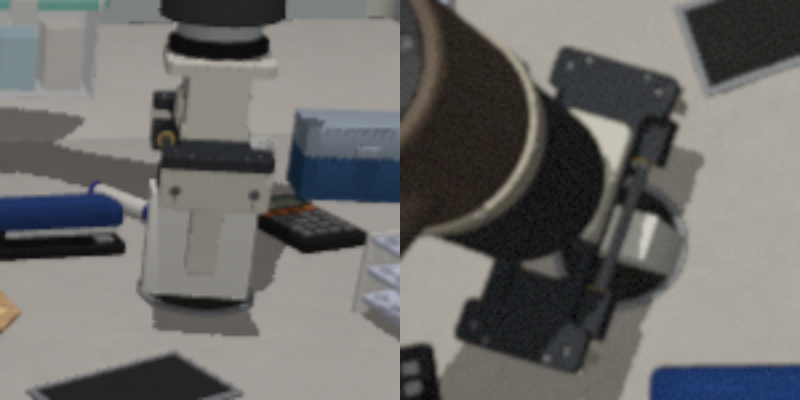

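Call:
{"op": "apply_moves", "data": {"commands": [{"grip":1,"slide":[0,0,0],"roll":0},{"grip":1,"slide":[0,0,0],"roll":0},{"grip":1,"slide":[0,0,0],"roll":0},{"grip":1,"slide":[0,0,0],"roll":0},{"grip":1,"slide":[0,0,0],"roll":0}], "grip_force": 15}}

```text
time_s: 9.07
tcp_pos: [0.4418, 0.3498, 0.0012]
eef_rot: [180.0, -0.0, -104.6]
contact_force: [-0.6, -0.6, 1.0]
gripper_width: 0.0299
```

```bash
python3 mv.py .442 .35 .051 -104.64 .609 .254 .051 -68
```

```text
t 9.07 meas [0.4418 0.3498 0.0012] [ 180.    -0.  -104.6] F [-0.6 -0.6  1. ] w 0.0299 j [ 58.  21. -26.  -0. -42. -73.] cmd [ 4.4200e-01  3.5000e-01  1.0000e-03 -1.0464e+02]
-> [ 4.4200e-01  3.5000e-01  5.1000e-02 -1.0464e+02] slide [np.float64(0.0), np.float64(0.0), np.float64(-0.05)] roll -0.0 rows 1.0
-> [ 6.09e-01  2.54e-01  5.10e-02 -6.80e+01] slide [np.float64(0.0507), np.float64(-0.1858), np.float64(0.0)] roll -36.6 rows 4.0
```

Call:
{"op": "apply_moves", "data": {"commands": [{"grip":1,"slide":[0,0,-0.02],"roll":0},{"grip":1,"slide":[0,0,-0.045],"roll":0},{"grip":1,"slide":[0,0,-0.05],"roll":0},{"grip":1,"slide":[0,0,-0.05],"roll":0}]}}

```text
time_s: 9.57
tcp_pos: [0.4417, 0.3497, 0.051]
eef_rot: [180.0, 0.0, -104.7]
contact_force: [0.1, 0.1, -1.0]
gripper_width: 0.0302
```

Call:
{"op": "apply_moves", "data": {"commands": [{"grip":1,"slide":[0.0101,-0.0372,0],"roll":-7.3},{"grip":1,"slide":[0.0203,-0.0743,0],"roll":-14.6},{"grip":1,"slide":[0.0304,-0.1115,0],"roll":-22},{"grip":1,"slide":[0.0406,-0.1486,0],"roll":-29.3},{"grip":1,"slide":[0.0507,-0.1858,0],"roll":-36.6}]}}

```text
time_s: 10.2
tcp_pos: [0.6091, 0.2526, 0.0495]
eef_rot: [179.9, -0.0, -67.8]
contact_force: [1.0, 0.0, 0.1]
gripper_width: 0.0299
```

Call:
{"op": "apply_moves", "data": {"commands": [{"grip":1,"slide":[0,0,0.015],"roll":0},{"grip":1,"slide":[0,0,0.03],"roll":0},{"grip":1,"slide":[0,0,0.042],"roll":0},{"grip":1,"slide":[0,0,0.048],"roll":0},{"grip":1,"slide":[0,0,0.05],"roll":0}]}}

```text
time_s: 10.82
tcp_pos: [0.608, 0.254, 0.0012]
eef_rot: [179.9, -0.0, -68.0]
contact_force: [-5.9, 0.3, 10.7]
gripper_width: 0.03
```

Call:
{"op": "apply_moves", "data": {"commands": [{"grip":1,"slide":[0,0,0],"roll":0},{"grip":0,"slide":[0,0,0],"roll":0},{"grip":0,"slide":[0,0,0],"roll":0},{"grip":0,"slide":[0,0,0],"roll":0},{"grip":0,"slide":[0,0,0],"roll":0}]}}

```text
time_s: 11.45
tcp_pos: [0.6088, 0.2537, 0.0012]
eef_rot: [-180.0, 0.0, -68.0]
contact_force: [1.0, -0.2, -0.5]
gripper_width: 0.0643
```

```bash
python3 mv.py .609 .254 .111 -68; python3 - <<'E'
from h import *
p,d=capture("side"); q,d=capture("top");cv2.imwrite("pics/b6.png",np.hstack([cv2.resize(p[170:320,350:500,::-1],(400,400)),cv2.resize(q[100:250,140:290,::-1],(400,400))]))
E
```

```text
t 11.45 meas [0.6088 0.2537 0.0012] [-180.    0.  -68.] F [ 1.  -0.2 -0.5] w 0.0643 j [ 40.  28. -14.   0. -48. -18.] cmd [ 6.090e-01  2.540e-01  5.100e-02 -6.804e+01]
-> [  0.609   0.254   0.111 -68.   ] slide [np.float64(0.0), np.float64(-0.0), np.float64(-0.06)] roll -0.0 rows 1.0
```

View pics/b6.png

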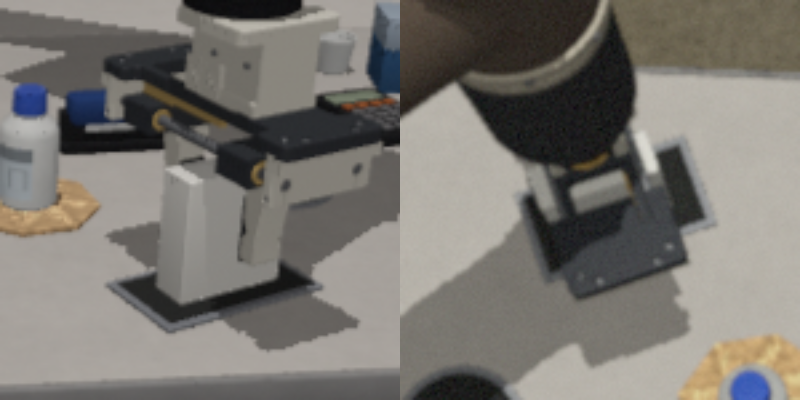

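Call:
{"op": "apply_moves", "data": {"commands": [{"grip":0,"slide":[0,0,-0.005],"roll":0},{"grip":0,"slide":[0,0,-0.03],"roll":0},{"grip":0,"slide":[0,0,-0.075],"roll":0},{"grip":0,"slide":[0,0,-0.11],"roll":0},{"grip":0,"slide":[-0.05,0,-0.11],"roll":0}]}}

```text
time_s: 12.18
tcp_pos: [0.5928, 0.2998, 0.1156]
eef_rot: [-179.6, 0.1, -68.2]
contact_force: [0.8, 1.2, -1.6]
gripper_width: 0.0877
```

```bash
cat > obj.py <<'E'
from h import *
import sys
H={"bottle":[.100],"roll":[.044],"carton":[.094],"bench_timer":[.032,.046]}
for cam in("top","side"):
  p,d=capture(cam)
  for n in sys.argv[1:]:
    for b in cut_out(n,cam)[:4]:
      for zt in H[n]:
        P=cloud(cam,d,b['mask']); T=P[abs(P[:,2]-zt)<.004]
        if len(T)<15: continue
        r=cv2.minAreaRect(T[:,:2].astype(np.float32)*1000)
        bx=cv2.boxPoints(r); e=bx[1]-bx[0]
        print(n,cam,round(b['score'],2),zt,len(T),"rect c",np.round(r[0],1),"size",np.round(r[1],1),"edge ang",np.degrees(np.arctan2(e[1],e[0])).round(1),"len",np.linalg.norm(e).round())
E
python3 obj.py bottle carton
python3 - <<'E'
import json,numpy as np
a=np.radians(-68.04)
json.dump([.609-.05*np.cos(a),.254-.05*np.sin(a),.111,-68.04],open("cmd.json","w"))
E
python3 mv.py .4595 .142 .111 -68
```

```text
bottle top 0.82 0.1 174 rect c [459.  143.7] size [25.1 25.1] edge ang -42.5 len 25.0
carton top 0.79 0.094 521 rect c [611.8 246.1] size [31.5 61.9] edge ang -67.7 len 62.0
bottle side 0.86 0.1 68 rect c [460.8 142.4] size [23.6 26.2] edge ang -32.1 len 26.0
carton side 0.87 0.094 407 rect c [609.9 254.9] size [31.3 86.6] edge ang -67.6 len 87.0
t 12.47 meas [0.59   0.2997 0.1111] [180.  -0. -68.] F [-0.5  0.3  0.4] w 0.088 j [ 44.  22.  -7.   0. -61. -22.] cmd [  0.5903   0.3004   0.111  -68.04  ]
-> [  0.4595   0.142    0.111  -68.    ] slide [np.float64(0.098), np.float64(0.1805), np.float64(-0.0)] roll -0.0 rows 4.0
```

Call:
{"op": "apply_moves", "data": {"commands": [{"grip":0,"slide":[0.022,0.045,0],"roll":0},{"grip":0,"slide":[0.045,0.09,0],"roll":0},{"grip":0,"slide":[0.07,0.135,0],"roll":0},{"grip":0,"slide":[0.098,0.1805,0],"roll":0},{"grip":0,"slide":[0.098,0.1805,0.02],"roll":0}]}}

```text
time_s: 13.1
tcp_pos: [0.4582, 0.1391, 0.0925]
eef_rot: [-179.8, 0.1, -68.2]
contact_force: [0.1, 0.9, 0.7]
gripper_width: 0.0874
```

Call:
{"op": "apply_moves", "data": {"commands": [{"grip":0,"slide":[0,0,0.03],"roll":0},{"grip":0,"slide":[0,0,0.06],"roll":0},{"grip":0,"slide":[0,0,0.08],"roll":0},{"grip":0,"slide":[0,0,0.09],"roll":0},{"grip":0.3,"slide":[0,0,0.09],"roll":0}]}}

```text
time_s: 13.72
tcp_pos: [0.4592, 0.1411, 0.0008]
eef_rot: [179.9, -0.0, -68.1]
contact_force: [-0.3, 0.2, -0.6]
gripper_width: 0.0822
```

Call:
{"op": "apply_moves", "data": {"commands": [{"grip":1,"slide":[0,0,0],"roll":0},{"grip":1,"slide":[0,0,0],"roll":0},{"grip":1,"slide":[0,0,0],"roll":0},{"grip":1,"slide":[0,0,0],"roll":0}], "grip_force": 20}}

```text
time_s: 14.22
tcp_pos: [0.4596, 0.1419, 0.0015]
eef_rot: [-180.0, 0.0, -68.0]
contact_force: [0.1, -0.6, 2.8]
gripper_width: 0.0477
```

```bash
echo '[0.4595,0.142,0.001,-68.04]'>cmd.json; python3 mv.py .4595 .142 .071 -68.04 .439 .356 .071 -68.04
```

```text
t 14.22 meas [0.4596 0.1419 0.0015] [-180.    0.  -68.] F [ 0.1 -0.6  2.8] w 0.0477 j [ 41.  15. -37.   0. -38. -19.] cmd [ 4.595e-01  1.420e-01  1.000e-03 -6.804e+01]
-> [  0.4595   0.142    0.071  -68.04  ] slide [np.float64(0.0), np.float64(0.0), np.float64(-0.07)] roll -0.0 rows 2.0
-> [  0.439   0.356   0.071 -68.04 ] slide [np.float64(-0.2061), np.float64(-0.061), np.float64(0.0)] roll -0.0 rows 4.0
```

Call:
{"op": "apply_moves", "data": {"commands": [{"grip":1,"slide":[0,0,-0.02],"roll":0},{"grip":1,"slide":[0,0,-0.055],"roll":0},{"grip":1,"slide":[0,0,-0.07],"roll":0},{"grip":1,"slide":[-0.035,-0.01,-0.07],"roll":0},{"grip":1,"slide":[-0.08,-0.024,-0.07],"roll":0}]}}

```text
time_s: 14.85
tcp_pos: [0.4515, 0.2252, 0.0716]
eef_rot: [-180.0, 0.0, -68.1]
contact_force: [1.1, 0.3, -1.8]
gripper_width: 0.0478
```

Call:
{"op": "apply_moves", "data": {"commands": [{"grip":1,"slide":[-0.045,-0.013,0],"roll":0},{"grip":1,"slide":[-0.09,-0.026,0],"roll":0},{"grip":1,"slide":[-0.115,-0.034,0],"roll":0},{"grip":1,"slide":[-0.1261,-0.037,0],"roll":0},{"grip":1,"slide":[-0.1261,-0.037,0.01],"roll":0}]}}

```text
time_s: 15.48
tcp_pos: [0.439, 0.356, 0.0611]
eef_rot: [-180.0, 0.0, -68.0]
contact_force: [-0.1, -0.2, -1.0]
gripper_width: 0.0474
```

Call:
{"op": "apply_moves", "data": {"commands": [{"grip":1,"slide":[0,0,0.025],"roll":0},{"grip":1,"slide":[0,0,0.045],"roll":0},{"grip":1,"slide":[0,0,0.055],"roll":0},{"grip":1,"slide":[0,0,0.06],"roll":0},{"grip":1,"slide":[0,0,0.06],"roll":0}]}}

```text
time_s: 16.1
tcp_pos: [0.4391, 0.3554, 0.0016]
eef_rot: [-180.0, 0.0, -68.1]
contact_force: [0.4, -0.5, -0.5]
gripper_width: 0.0476
```

Call:
{"op": "apply_moves", "data": {"commands": [{"grip":0,"slide":[0,0,0],"roll":0},{"grip":0,"slide":[0,0,0],"roll":0},{"grip":0,"slide":[0,0,0],"roll":0},{"grip":0,"slide":[0,0,0],"roll":0},{"grip":0,"slide":[0,0,0],"roll":0}]}}

```text
time_s: 16.73
tcp_pos: [0.4388, 0.3557, 0.0012]
eef_rot: [180.0, -0.0, -68.0]
contact_force: [-0.3, -0.0, -1.4]
gripper_width: 0.0863
```

```bash
echo '[0.439,0.356,0.001,-68.04]'>cmd.json; python3 mv.py .439 .356 .111 -68.04 .4595 -.0925 .111 -90
```

```text
t 16.73 meas [0.4388 0.3557 0.0012] [180.  -0. -68.] F [-0.3 -0.  -1.4] w 0.0863 j [ 59.  21. -26.   0. -42. -37.] cmd [ 4.390e-01  3.560e-01  1.000e-03 -6.804e+01]
-> [  0.439   0.356   0.111 -68.04 ] slide [np.float64(0.0), np.float64(0.0), np.float64(-0.11)] roll -0.0 rows 2.0
-> [  0.4595  -0.0925   0.111  -90.    ] slide [np.float64(0.4236), np.float64(0.1487), np.float64(-0.0)] roll 22.0 rows 8.0
```

Call:
{"op": "apply_moves", "data": {"commands": [{"grip":0,"slide":[0,0,-0.01],"roll":0},{"grip":0,"slide":[0,0,-0.06],"roll":0},{"grip":0,"slide":[0,0,-0.11],"roll":0},{"grip":0,"slide":[0,0,-0.11],"roll":0}]}}

```text
time_s: 17.23
tcp_pos: [0.4408, 0.3582, 0.1164]
eef_rot: [-179.6, 0.3, -68.0]
contact_force: [1.0, 1.5, -1.1]
gripper_width: 0.0876
```

Call:
{"op": "apply_moves", "data": {"commands": [{"grip":0,"slide":[0.05,0.0175,0],"roll":4.4},{"grip":0,"slide":[0.1,0.035,0],"roll":8.8},{"grip":0,"slide":[0.15,0.053,0],"roll":13.2},{"grip":0,"slide":[0.2,0.07,0],"roll":17.6},{"grip":0,"slide":[0.25,0.088,0],"roll":22}]}}

```text
time_s: 17.85
tcp_pos: [0.4504, 0.0893, 0.1114]
eef_rot: [-180.0, 0.0, -90.2]
contact_force: [1.7, -0.9, 1.3]
gripper_width: 0.0873
```

```bash
python3 - <<'E'
import json,numpy as np
a=np.radians(-68.04)
p=np.array([.439,.356])+.25*np.array([np.cos(a),np.sin(a)])+.088*np.array([np.sin(a),-np.cos(a)])
json.dump([p[0],p[1],.111,-90.04],open("cmd.json","w"))
E
python3 obj.py bottle carton
python3 mv.py .4595 -.0925 .051 -90
```

```text
bottle side 0.97 0.1 65 rect c [442.1 353.8] size [24.5 25. ] edge ang -45.1 len 25.0
carton side 0.69 0.094 421 rect c [609.3 255. ] size [33.6 86.1] edge ang -67.3 len 86.0
t 18.15 meas [0.4509 0.0913 0.1113] [-180.    0.  -90.] F [0.5 0.4 0.9] w 0.0877 j [ 36.   4. -32.   0. -54. -36.] cmd [  0.4509   0.0912   0.111  -90.04  ]
-> [ 4.595e-01 -9.250e-02  5.100e-02 -9.000e+01] slide [np.float64(0.1837), np.float64(-0.0088), np.float64(0.06)] roll -0.0 rows 4.0
```

Call:
{"op": "apply_moves", "data": {"commands": [{"grip":0,"slide":[0.05,-0.0024,0],"roll":0},{"grip":0,"slide":[0.1,-0.0048,0],"roll":0},{"grip":0,"slide":[0.15,-0.007,0.01],"roll":0},{"grip":0,"slide":[0.1837,-0.0088,0.03],"roll":0},{"grip":0,"slide":[0.1837,-0.0088,0.06],"roll":0}]}}

```text
time_s: 18.77
tcp_pos: [0.4605, -0.0935, 0.0509]
eef_rot: [-179.9, 0.0, -90.1]
contact_force: [0.2, 0.2, 0.0]
gripper_width: 0.0876
```

Call:
{"op": "apply_moves", "data": {"commands": [{"grip":0,"slide":[0,0,0.02],"roll":0},{"grip":0,"slide":[0,0,0.04],"roll":0},{"grip":0,"slide":[0,0,0.06],"roll":0},{"grip":0,"slide":[0,0,0.072],"roll":0},{"grip":0,"slide":[0,0,0.076],"roll":0}]}}

```text
time_s: 19.4
tcp_pos: [0.4594, -0.0923, -0.0254]
eef_rot: [179.9, -0.0, -90.0]
contact_force: [0.5, 0.9, 0.9]
gripper_width: 0.0876
```

```bash
echo '[0.4595,-0.0925,-0.025,-90.04]'>cmd.json; python3 mv.py;python3 - <<'E'
from h import *
p,d=capture("side"); q,_=capture("top");cv2.imwrite("pics/r1.png",np.hstack([cv2.resize(p[160:310,170:320,::-1],(400,400)),cv2.resize(q[170:320,320:470,::-1],(400,400))]))
m=np.zeros(d.shape,bool);m[200:260,230:290]=1
P=cloud("side",d,m);P=P[(P[:,0]>.505)&(P[:,0]<.54)&(abs(P[:,1]+.0925)<.03)&(P[:,2]>.008)]
print(len(P),np.sort(P[:,2])[:10].round(4),P.mean(0))
E
```

```text
t 19.4 meas [ 0.4594 -0.0923 -0.0254] [179.9  -0.  -90. ] F [0.5 0.9 0.9] w 0.0876 j [ 13.  16. -40.   0. -34. -13.] cmd [ 4.595e-01 -9.250e-02 -2.500e-02 -9.004e+01]
558 [0.0148 0.0155 0.0156 0.0156 0.0157 0.0158 0.0161 0.0167 0.0167 0.017 ] [ 0.51978944 -0.0928132   0.08350962]
```

View pics/r1.png

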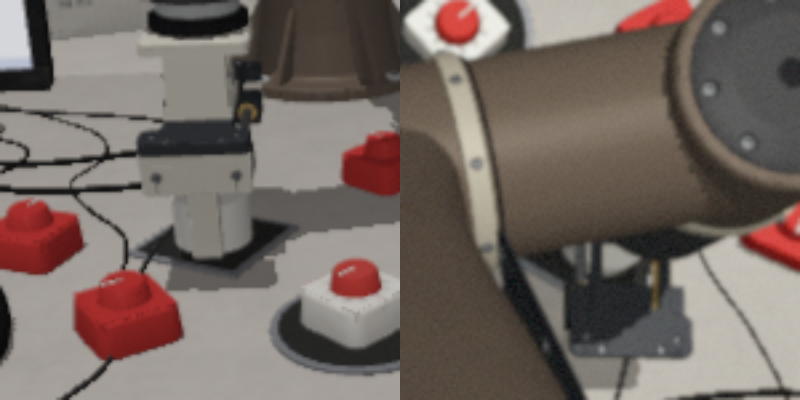

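Call:
{"op": "apply_moves", "data": {"commands": [{"grip":1,"slide":[0,0,0.002],"roll":0},{"grip":1,"slide":[0,0,0.002],"roll":0},{"grip":1,"slide":[0,0,0.002],"roll":0},{"grip":1,"slide":[0,0,0.002],"roll":0}], "grip_force": 12}}

```text
time_s: 20.0
tcp_pos: [0.4595, -0.0928, -0.0265]
eef_rot: [-180.0, 0.0, -90.0]
contact_force: [-0.5, 0.4, 2.6]
gripper_width: 0.0601
```

```bash
echo '[0.4595,-0.0925,-0.027,-90.04]'>cmd.json; python3 mv.py .4595 -.0925 .023 -90.04 .4595 .142 .023 -90.04
```

```text
t 20.0 meas [ 0.4595 -0.0928 -0.0265] [-180.    0.  -90.] F [-0.5  0.4  2.6] w 0.0601 j [ 13.  16. -40.   0. -34. -13.] cmd [ 4.595e-01 -9.250e-02 -2.700e-02 -9.004e+01]
-> [ 4.595e-01 -9.250e-02  2.300e-02 -9.004e+01] slide [np.float64(0.0), np.float64(0.0), np.float64(-0.05)] roll -0.0 rows 1.0
-> [ 4.595e-01  1.420e-01  2.300e-02 -9.004e+01] slide [np.float64(-0.2345), np.float64(0.0002), np.float64(0.0)] roll -0.0 rows 4.0
```

Call:
{"op": "apply_moves", "data": {"commands": [{"grip":1,"slide":[0,0,-0.02],"roll":0},{"grip":1,"slide":[0,0,-0.045],"roll":0},{"grip":1,"slide":[-0.005,0,-0.06],"roll":0},{"grip":1,"slide":[-0.03,0,-0.06],"roll":0},{"grip":1,"slide":[-0.07,0,-0.06],"roll":0}]}}

```text
time_s: 20.62
tcp_pos: [0.4594, -0.0226, 0.0335]
eef_rot: [-180.0, 0.0, -90.2]
contact_force: [0.4, 0.4, -0.3]
gripper_width: 0.0603
```

Call:
{"op": "apply_moves", "data": {"commands": [{"grip":1,"slide":[-0.045,0,0],"roll":0},{"grip":1,"slide":[-0.09,0,0],"roll":0},{"grip":1,"slide":[-0.135,0,0],"roll":0},{"grip":1,"slide":[-0.1645,0,0],"roll":0},{"grip":1,"slide":[-0.1645,0,0.01],"roll":0}]}}

```text
time_s: 21.25
tcp_pos: [0.4603, 0.1441, 0.0236]
eef_rot: [-179.9, 0.1, -89.9]
contact_force: [-0.1, -0.3, -1.1]
gripper_width: 0.0604
```

Call:
{"op": "apply_moves", "data": {"commands": [{"grip":1,"slide":[0,0,0.02],"roll":0},{"grip":1,"slide":[0,0,0.036],"roll":0},{"grip":1,"slide":[0,0,0.046],"roll":0},{"grip":1,"slide":[0,0,0.05],"roll":0},{"grip":1,"slide":[0,0,0.05],"roll":0}]}}

```text
time_s: 21.88
tcp_pos: [0.4595, 0.1414, -0.0267]
eef_rot: [180.0, -0.0, -90.1]
contact_force: [0.1, -0.9, -1.4]
gripper_width: 0.06
```

Call:
{"op": "apply_moves", "data": {"commands": [{"grip":0,"slide":[0,0,0],"roll":0},{"grip":0,"slide":[0,0,0],"roll":0},{"grip":0,"slide":[0,0,0],"roll":0},{"grip":0,"slide":[0,0,0],"roll":0},{"grip":0,"slide":[0,0,-0.02],"roll":0}]}}

```text
time_s: 22.5
tcp_pos: [0.4585, 0.1409, -0.0077]
eef_rot: [179.9, -0.1, -90.1]
contact_force: [1.1, 0.6, 1.5]
gripper_width: 0.0878
```

```bash
echo '[0.4595,0.142,-0.007,-90.04]'>cmd.json; python3 mv.py .4595 .142 .083 -90.04 .609 .0168 .083 -47.4
```

```text
t 22.5 meas [ 0.4585  0.1409 -0.0077] [ 1.799e+02 -1.000e-01 -9.010e+01] F [1.1 0.6 1.5] w 0.0878 j [ 41.  16. -37.  -0. -37. -41.] cmd [ 4.595e-01  1.420e-01 -7.000e-03 -9.004e+01]
-> [ 4.595e-01  1.420e-01  8.300e-02 -9.004e+01] slide [np.float64(0.0), np.float64(0.0), np.float64(-0.09)] roll -0.0 rows 2.0
-> [ 6.09e-01  1.68e-02  8.30e-02 -4.74e+01] slide [np.float64(0.1251), np.float64(-0.1496), np.float64(-0.0)] roll -42.6 rows 4.0
```

Call:
{"op": "apply_moves", "data": {"commands": [{"grip":0,"slide":[0,0,-0.05],"roll":0},{"grip":0,"slide":[0,0,-0.09],"roll":0},{"grip":0,"slide":[0,0,-0.09],"roll":0}]}}

```text
time_s: 22.88
tcp_pos: [0.4615, 0.1432, 0.0864]
eef_rot: [-179.7, 0.2, -90.0]
contact_force: [0.1, 0.5, -0.8]
gripper_width: 0.0878
```

Call:
{"op": "apply_moves", "data": {"commands": [{"grip":0,"slide":[0.025,-0.03,0],"roll":-8.5},{"grip":0,"slide":[0.05,-0.06,0],"roll":-17},{"grip":0,"slide":[0.075,-0.09,0],"roll":-25.5},{"grip":0,"slide":[0.1,-0.12,0],"roll":-34},{"grip":0,"slide":[0.1251,-0.149,0],"roll":-42.6}]}}

```text
time_s: 23.5
tcp_pos: [0.6088, 0.0155, 0.0819]
eef_rot: [179.9, 0.0, -47.2]
contact_force: [0.0, 0.8, -0.7]
gripper_width: 0.0873
```

Call:
{"op": "apply_moves", "data": {"commands": [{"grip":0,"slide":[0,0,0.03],"roll":0},{"grip":0,"slide":[0,0,0.06],"roll":0},{"grip":0,"slide":[0,0,0.085],"roll":0},{"grip":0,"slide":[0,0,0.103],"roll":0},{"grip":0,"slide":[0,0,0.11],"roll":0}]}}

```text
time_s: 24.12
tcp_pos: [0.607, 0.0161, -0.029]
eef_rot: [179.8, 0.1, -47.5]
contact_force: [-0.3, 0.4, -0.5]
gripper_width: 0.0877
```

```bash
echo '[0.6085,0.0169,-0.027,-47.44]'>cmd.json; python3 mv.py;python3 - <<'E'
from h import *
p,d=capture("side"); q,_=capture("top");cv2.imwrite("pics/t1.png",np.hstack([cv2.resize(p[190:340,230:380,::-1],(400,400)),cv2.resize(q[110:260,265:415,::-1],(400,400))]))
E
python3 obj.py roll bottle carton
```

```text
t 24.12 meas [ 0.607   0.0161 -0.029 ] [ 1.798e+02  1.000e-01 -4.750e+01] F [-0.3  0.4 -0.5] w 0.0877 j [ 20.  27. -22.  -0. -42.  23.] cmd [ 6.085e-01  1.690e-02 -2.700e-02 -4.744e+01]
bottle top 0.71 0.1 187 rect c [438.6 356.7] size [25.6 25.1] edge ang -42.4 len 25.0
roll side 0.71 0.044 213 rect c [458.7 145.9] size [61.9 45.5] edge ang -69.8 len 46.0
bottle side 0.83 0.1 69 rect c [507.9 320.7] size [ 24.7 184.9] edge ang -27.0 len 185.0
carton side 0.8 0.094 403 rect c [609.9 253.8] size [31.7 84.8] edge ang -66.8 len 85.0
```

View pics/t1.png

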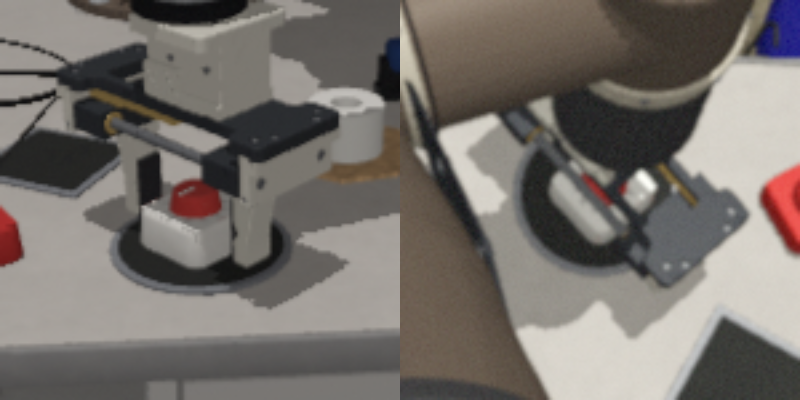

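Call:
{"op": "apply_moves", "data": {"commands": [{"grip":0.3,"slide":[0,0,0.004],"roll":0},{"grip":1,"slide":[0,0,0.004],"roll":0},{"grip":1,"slide":[0,0,0.004],"roll":0},{"grip":1,"slide":[0,0,0.004],"roll":0},{"grip":1,"slide":[0,0,0.004],"roll":0}], "grip_force": 15}}

```text
time_s: 25.25
tcp_pos: [0.6084, 0.0165, -0.0309]
eef_rot: [180.0, 0.0, -47.4]
contact_force: [0.5, 0.5, -1.0]
gripper_width: 0.0597
```

```bash
echo '[0.6085,0.0169,-0.031,-47.44]'>cmd.json; python3 mv.py .6085 .0169 .029 -47.44 .460 -.0925 .029 -47.44 
```

```text
t 25.25 meas [ 0.6084  0.0165 -0.0309] [180.    0.  -47.4] F [ 0.5  0.5 -1. ] w 0.0597 j [ 20.  27. -22.  -0. -41.  23.] cmd [ 6.085e-01  1.690e-02 -3.100e-02 -4.744e+01]
-> [ 6.085e-01  1.690e-02  2.900e-02 -4.744e+01] slide [np.float64(0.0), np.float64(0.0), np.float64(-0.06)] roll -0.0 rows 1.0
-> [ 4.600e-01 -9.250e-02  2.900e-02 -4.744e+01] slide [np.float64(-0.0199), np.float64(0.1834), np.float64(-0.0)] roll -0.0 rows 3.0
```

Call:
{"op": "apply_moves", "data": {"commands": [{"grip":1,"slide":[0,0,-0.02],"roll":0},{"grip":1,"slide":[0,0,-0.045],"roll":0},{"grip":1,"slide":[0,0.005,-0.06],"roll":0},{"grip":1,"slide":[-0.003,0.03,-0.06],"roll":0},{"grip":1,"slide":[-0.007,0.065,-0.06],"roll":0}]}}

```text
time_s: 25.88
tcp_pos: [0.5552, -0.0226, 0.0291]
eef_rot: [-180.0, 0.0, -47.4]
contact_force: [-0.5, -0.5, -0.9]
gripper_width: 0.0597
```

Call:
{"op": "apply_moves", "data": {"commands": [{"grip":1,"slide":[-0.004,0.04,0],"roll":0},{"grip":1,"slide":[-0.009,0.08,0],"roll":0},{"grip":1,"slide":[-0.012,0.11,0],"roll":0},{"grip":1,"slide":[-0.0129,0.1184,0.004],"roll":0},{"grip":1,"slide":[-0.0129,0.1184,0.015],"roll":0}]}}

```text
time_s: 26.5
tcp_pos: [0.4604, -0.093, 0.0143]
eef_rot: [-179.9, -0.1, -47.5]
contact_force: [0.9, 0.3, -1.4]
gripper_width: 0.0599
```

Call:
{"op": "apply_moves", "data": {"commands": [{"grip":1,"slide":[0,0,0.015],"roll":0},{"grip":1,"slide":[0,0,0.03],"roll":0},{"grip":1,"slide":[0,0,0.04],"roll":0},{"grip":1,"slide":[0,0,0.045],"roll":0},{"grip":1,"slide":[0,0,0.045],"roll":0}]}}

```text
time_s: 27.12
tcp_pos: [0.4602, -0.0927, -0.0311]
eef_rot: [180.0, 0.0, -47.4]
contact_force: [-0.3, 0.1, -1.4]
gripper_width: 0.0601
```

Call:
{"op": "apply_moves", "data": {"commands": [{"grip":0,"slide":[0,0,0],"roll":0},{"grip":0,"slide":[0,0,0],"roll":0},{"grip":0,"slide":[0,0,0],"roll":0},{"grip":0,"slide":[0,0,-0.01],"roll":0},{"grip":0,"slide":[0,0,-0.05],"roll":0}]}}

```text
time_s: 27.75
tcp_pos: [0.4582, -0.0932, 0.0187]
eef_rot: [179.8, 0.1, -47.5]
contact_force: [0.4, 0.5, 0.4]
gripper_width: 0.0874
```

Call:
{"op": "apply_moves", "data": {"commands": [{"grip":0,"slide":[0,0,-0.04],"roll":0},{"grip":0,"slide":[0,0,-0.06],"roll":0},{"grip":0,"slide":[0,0,-0.06],"roll":0}]}}

```text
time_s: 28.12
tcp_pos: [0.4613, -0.0927, 0.0815]
eef_rot: [-179.8, -0.1, -47.4]
contact_force: [-0.2, -0.4, -0.6]
gripper_width: 0.0878
```

```bash
echo '[0.460,-0.0925,0.079,-47.44]'>cmd.json; python3 obj.py bench_timer roll; python3 mv.py .4595 .142 .079 -90
```

```text
bench_timer top 0.89 0.032 328 rect c [452.6 -85. ] size [56.7 40. ] edge ang -45.6 len 40.0
bench_timer top 0.89 0.046 171 rect c [456.2 -88.9] size [28.5 24.1] edge ang -52.9 len 24.0
bench_timer top 0.79 0.032 62 rect c [ 476.8 -240.8] size [40.  37.4] edge ang -24.1 len 37.0
bench_timer top 0.79 0.046 82 rect c [ 470.3 -230.9] size [23.2 26.7] edge ang -76.2 len 27.0
bench_timer side 0.97 0.032 311 rect c [ 607.6 -140.2] size [56.5 56. ] edge ang -62.0 len 56.0
bench_timer side 0.97 0.046 107 rect c [ 606.1 -140.8] size [28.8 29.2] edge ang -54.1 len 29.0
bench_timer side 0.96 0.032 247 rect c [462.9 -93.1] size [60.  59.6] edge ang -52.0 len 60.0
bench_timer side 0.96 0.046 104 rect c [461.9 -92.6] size [30.7 29.1] edge ang -87.9 len 29.0
bench_timer side 0.63 0.032 154 rect c [346.2  46.5] size [57.  55.1] edge ang -39.0 len 55.0
bench_timer side 0.63 0.046 37 rect c [346.5  46.1] size [22.7 23.6] edge ang -85.4 len 24.0
roll side 0.66 0.044 291 rect c [461.9 140.2] size [57.5 62.2] edge ang -6.4 len 62.0
t 28.43 meas [ 0.4593 -0.093   0.0783] [ 1.799e+02  1.000e-01 -4.740e+01] F [-0.1 -0.5  0.2] w 0.0876 j [ 13.   7. -33.  -0. -50.  30.] cmd [  0.46    -0.0925   0.079  -47.44  ]
-> [ 4.595e-01  1.420e-01  7.900e-02 -9.000e+01] slide [np.float64(-0.1731), np.float64(-0.1582), np.float64(-0.0)] roll 42.6 rows 4.0
```

Timer placed. Now the roll, from cork to large round.

Call:
{"op": "apply_moves", "data": {"commands": [{"grip":0,"slide":[-0.0346,-0.0316,0],"roll":8.5},{"grip":0,"slide":[-0.0692,-0.0633,0],"roll":17},{"grip":0,"slide":[-0.1039,-0.0949,0],"roll":25.5},{"grip":0,"slide":[-0.1385,-0.1266,0],"roll":34},{"grip":0,"slide":[-0.1731,-0.1582,0],"roll":42.6}]}}

```text
time_s: 29.05
tcp_pos: [0.4589, 0.143, 0.0786]
eef_rot: [180.0, -0.0, -90.3]
contact_force: [1.4, -0.0, -0.6]
gripper_width: 0.0879
```

Call:
{"op": "apply_moves", "data": {"commands": [{"grip":0,"slide":[0,0,0.03],"roll":0},{"grip":0,"slide":[0,0,0.06],"roll":0},{"grip":0,"slide":[0,0,0.085],"roll":0},{"grip":0,"slide":[0,0,0.1],"roll":0},{"grip":0,"slide":[0,0,0.106],"roll":0}]}}

```text
time_s: 29.68
tcp_pos: [0.4585, 0.141, -0.0283]
eef_rot: [179.9, -0.1, -90.0]
contact_force: [0.1, -0.9, 1.1]
gripper_width: 0.0878
```

Call:
{"op": "apply_moves", "data": {"commands": [{"grip":0.3,"slide":[0,0,0],"roll":0},{"grip":1,"slide":[0,0,0],"roll":0},{"grip":1,"slide":[0,0,0],"roll":0},{"grip":1,"slide":[0,0,0],"roll":0},{"grip":1,"slide":[0,0,0],"roll":0}], "grip_force": 12}}

```text
time_s: 30.3
tcp_pos: [0.4597, 0.1419, -0.0263]
eef_rot: [-180.0, 0.0, -90.0]
contact_force: [-1.5, -0.5, 6.3]
gripper_width: 0.0604
```

```bash
echo '[0.4595,0.142,-0.027,-90.04]'>cmd.json; python3 mv.py .4595 .142 .033 -90.04 .608 .0195 .033 -90.04
```

```text
t 30.3 meas [ 0.4597  0.1419 -0.0263] [-180.    0.  -90.] F [-1.5 -0.5  6.3] w 0.0604 j [ 41.  17. -38.   0. -34. -41.] cmd [ 4.595e-01  1.420e-01 -2.700e-02 -9.004e+01]
-> [ 4.595e-01  1.420e-01  3.300e-02 -9.004e+01] slide [np.float64(0.0), np.float64(0.0), np.float64(-0.06)] roll -0.0 rows 1.0
-> [ 6.080e-01  1.950e-02  3.300e-02 -9.004e+01] slide [np.float64(0.1224), np.float64(-0.1486), np.float64(-0.0)] roll -0.0 rows 4.0
```

Call:
{"op": "apply_moves", "data": {"commands": [{"grip":1,"slide":[0,0,-0.02],"roll":0},{"grip":1,"slide":[0,0,-0.045],"roll":0},{"grip":1,"slide":[0.005,-0.006,-0.06],"roll":0},{"grip":1,"slide":[0.025,-0.03,-0.06],"roll":0},{"grip":1,"slide":[0.05,-0.06,-0.06],"roll":0}]}}

```text
time_s: 30.92
tcp_pos: [0.5198, 0.0915, 0.0336]
eef_rot: [-180.0, 0.0, -90.0]
contact_force: [-0.3, 0.5, 0.2]
gripper_width: 0.0603
```

Call:
{"op": "apply_moves", "data": {"commands": [{"grip":1,"slide":[0.025,-0.03,0],"roll":0},{"grip":1,"slide":[0.05,-0.06,0],"roll":0},{"grip":1,"slide":[0.068,-0.083,0],"roll":0},{"grip":1,"slide":[0.0724,-0.0886,0.003],"roll":0},{"grip":1,"slide":[0.0724,-0.0886,0.015],"roll":0}]}}

```text
time_s: 31.55
tcp_pos: [0.608, 0.019, 0.0178]
eef_rot: [-180.0, 0.0, -90.1]
contact_force: [-0.9, -0.2, -1.6]
gripper_width: 0.0601
```

Call:
{"op": "apply_moves", "data": {"commands": [{"grip":1,"slide":[0,0,0.015],"roll":0},{"grip":1,"slide":[0,0,0.03],"roll":0},{"grip":1,"slide":[0,0,0.04],"roll":0},{"grip":1,"slide":[0,0,0.045],"roll":0},{"grip":1,"slide":[0,0,0.045],"roll":0}]}}

```text
time_s: 32.17
tcp_pos: [0.6078, 0.0193, -0.0269]
eef_rot: [180.0, -0.0, -90.0]
contact_force: [-0.2, -0.4, -0.5]
gripper_width: 0.0601
```

Call:
{"op": "apply_moves", "data": {"commands": [{"grip":0,"slide":[0,0,0],"roll":0},{"grip":0,"slide":[0,0,0],"roll":0},{"grip":0,"slide":[0,0,0],"roll":0},{"grip":0,"slide":[0,0,-0.01],"roll":0},{"grip":0,"slide":[0,0,-0.05],"roll":0}]}}

```text
time_s: 32.8
tcp_pos: [0.6061, 0.0186, 0.0221]
eef_rot: [179.7, -0.1, -90.1]
contact_force: [1.0, -0.3, 0.6]
gripper_width: 0.0875
```

Call:
{"op": "apply_moves", "data": {"commands": [{"grip":0,"slide":[0,0,-0.06],"roll":0},{"grip":0,"slide":[0,0,-0.12],"roll":0},{"grip":0,"slide":[-0.05,0.05,-0.13],"roll":0},{"grip":0,"slide":[-0.06,0.1,-0.13],"roll":0},{"grip":0,"slide":[-0.06,0.15,-0.13],"roll":0}]}}

```text
time_s: 33.42
tcp_pos: [0.4565, 0.08, 0.154]
eef_rot: [-179.9, 0.1, -90.0]
contact_force: [-0.1, 0.9, 0.3]
gripper_width: 0.088
```

```bash
python3 obj.py bench_timer roll bottle carton; python3 - <<'E'
from h import *
for n in("top","side"):
    p,d=capture(n); cv2.imwrite(f"pics/f_{n}.png",p[:,:,::-1])
print(get_state()['tcp_pos'])
E
```

```text
bench_timer top 0.87 0.032 281 rect c [ 602.3 -138.4] size [56.4 56.8] edge ang -59.9 len 57.0
bench_timer top 0.87 0.046 118 rect c [ 603.  -139.5] size [28.6 28.4] edge ang -25.2 len 28.0
bench_timer top 0.8 0.032 300 rect c [ 471.7 -230.1] size [56.9 56.6] edge ang -24.6 len 57.0
bench_timer top 0.8 0.046 96 rect c [ 471.3 -230.5] size [26.8 26.3] edge ang -85.9 len 26.0
bench_timer top 0.7 0.032 596 rect c [459. -91.] size [57.5 58.2] edge ang -47.1 len 58.0
bench_timer top 0.7 0.046 217 rect c [458.8 -90.8] size [30.1 30.6] edge ang -10.1 len 31.0
bench_timer side 0.89 0.032 316 rect c [ 606.  -140.8] size [57.6 55.8] edge ang -60.5 len 56.0
bench_timer side 0.89 0.046 94 rect c [ 608.4 -140.8] size [27.4 28.1] edge ang -6.6 len 28.0
bench_timer side 0.77 0.032 250 rect c [463.  -93.3] size [57.5 59.2] edge ang -46.5 len 59.0
bench_timer side 0.77 0.046 96 rect c [462.9 -92.7] size [30.7 29.1] edge ang -87.5 len 29.0
bench_timer side 0.68 0.032 153 rect c [618.3  17.9] size [46.3 54.1] edge ang -65.8 len 54.0
bench_timer side 0.68 0.046 405 rect c [609.6  17.4] size [61.6 60.2] edge ang -44.5 len 60.0
bench_timer side 0.67 0.032 215 rect c [ 477.9 -233.8] size [57.1 55.9] edge ang -15.3 len 56.0
bench_timer side 0.67 0.046 70 rect c [ 476.5 -232.7] size [25.3 28.1] edge ang -68.7 len 28.0
roll side 0.84 0.044 444 rect c [609.8  17.5] size [60.7 60.2] edge ang -46.3 len 60.0
bottle side 0.78 0.1 62 rect c [441.1 352.2] size [21.9 28. ] edge ang -3.8 len 28.0
carton side 0.79 0.094 408 rect c [609.9 253.2] size [31.5 82.6] edge ang -67.5 len 83.0
[0.45821883 0.07901969 0.15276413]
```

View pics/f_top.png

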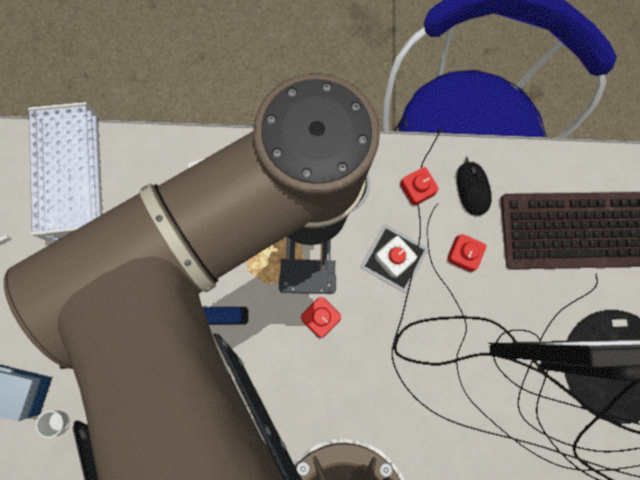

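View pics/f_side.png

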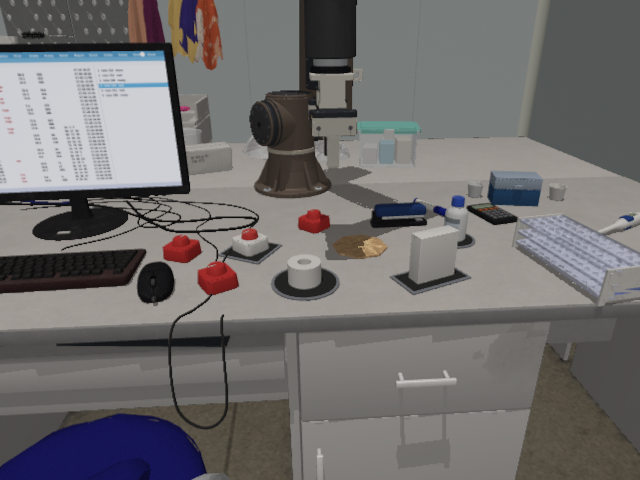

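```bash
python3 -c "
from plant import *
print(close_job())"
```

```text
the job is handed in; nothing more can be done
None
```

I swapped all four things onto their own mats and handed the job in at about 34 s. `close_job` gave no verdict. The bottle and then the roll were parked on the cork mat on the way. The timer I moved was the white one with the red knob, and I never touched the three red look-alikes.

| Thing | Mat | Offset from mat centre (last checks) |
|---|---|---|
| Bottle | small round | 2 mm (top camera), about 5 mm (side camera, the bottle partly hidden) |
| Carton | oblong | about 1 mm, and under 1° off the mat's long side |
| Timer | square | 1–2 mm |
| Roll | large round | about 2 mm (side camera only) |

In the last side picture all four stand upright and nothing touches the gripper. The stapler looks unmoved there, but I did not measure it again at the end.

- **TCP height reading was off:** the fingertips really stood about 41 mm higher than the reported TCP, by the camera depth. I saw this before the first grasp and allowed for it in every move.
- **Cameras disagreed slightly:** the two views differed by 2–4 mm throughout, so I worked from their average.
- **Not checked from above:** in the final top picture the arm hid the bottle, carton and roll. Their last positions come from the side camera, except the bottle, which the top camera had also measured after it was placed.

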